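# Wedge up the hinged drilling jig plate and hold it

### The arm

A 6-joint arm with a two-finger parallel gripper is mounted at the origin on a cart in front of the work surface, level with it; the furniture and walls round the work are solid. World frame = base frame: x ahead of the robot, y to its left, z up, the work surface at z = 0. Lengths are in m, angles in rad, forces in N, time in s.
With the tool pointing down it reaches from about 0.25 to 0.775 m from the base axis. Payload 4 kg.
Tool frame: the origin (TCP) lies at the very end of the fingers, on their centre line; the grasp point (between the pads) lies 19 mm behind it; z points along the fingers, y is the line along which they close (so a half turn about z gives the same grasp; the last joint's range is limited). The gripper opens to 94 mm and grips with 3 to 60 N. Pads are 16 mm wide; open, the fingers measure 119 mm over their backs; the gripper's body (75 mm by 177 mm) begins 78 mm behind the grasp point.
Start: joints at [-1.224, 0.087, 1.371, -0, 1.684, -0.103], TCP at [0.239, -0.495, 0.172] pointing down, gripper open.
Joint ranges: [-3.1, 3.1], [-0.76, 2.03], [0.27, 2.55], [-1.08, 4.22], [0.17, 2.65], [-2.57, 2.57]. Speed limits (rad/s): [2.79, 2.79, 3.14, 3.14, 3.14, 3.14].

### API

Orientations are given as a 3x3 rotation matrix whose columns are the frame's x, y, z axes.
In Python, from rig import status, cams, order, finder gives the robot as it stands. The module is installed in compiled form; this text tells all that it offers.
- The arm moves only by the tool servo_tool, never from a script. Its argument "increments" is a list of rows, each an object of numbers: "rx", "ry", "rz": the turn, a rotation vector about the world's x, y, z in a scale on which 1.0 is 120 degrees; "tx", "ty", "tz": the shift along the world's x, y, z in shares of 800 mm (1.0 is 800 mm); "grip": the opening, from 0 (shut) to 1 (fully open). In form: [{"rx": .., "ry": .., "rz": .., "tx": .., "ty": .., "tz": .., "grip": ..}, ...]. A call has 1 to 20 rows; each row is the pose to reach, as a shift and turn from the pose commanded when the call began; what a row does not reach only later rows make up. A row lasts 1/12 s, in which the tool goes at most 41.7 mm and 7.16 degrees, less where a joint would pass 70% of its speed; a pose out of reach is approached as far as the arm can. A call with a gripper value outside its range is refused whole. The fingers move at their own pace and stop on an object; "force" is the grip in N (left out, the last holds). Time passes only in rows, so rows that repeat a pose let the fingers close. It gives the time, the measured TCP pose, the force, the opening and the grip force at its end, in the units of the state.
- status.observe(): the state, without advancing time (a new reading comes with each control period).
- cams.capture(name): name is "scene" or "top" or "wrist"; returns a dict with "img" (480x640x3 uint8, blue, green, red), "vfov" (degrees; the focal length in pixels is half the picture's height over the tangent of half this angle, whatever the lens; pixels are square), "cx", "cy" (the principal point, pixels), "position" and "attitude" of the camera in the world. Camera axes: x right, y down, z forward; pixel columns grow to the right and rows downward; lengths in m; the calibration is good to about 2 mm. A picture is of the moment at which its call begins. There is no depth.
- order.hand_in(): hands the job in; it is judged then, once.
Trained networks look in a picture, given as the dict that the camera call returned (one of the last four; its "shot" number tells which), for a name from the list of things; names that differ only in an ending like _2 or _b are one class to them, and where a whole thing is asked for, a point or a joint stands for the part that bears it (a point fixed in the world has none). Each returns a list of dicts, best first, with "conf" (0 to 1); they miss things now and then, are a little off and sometimes report something else, mostly with a low value. They report only what shows in the picture. A call takes as long as a camera call. They do not tell look-alikes from the thing itself.
- finder.find_in(picture, name): "at" ([column, row] in pixels, amid what is visible of it).
- finder.mark_of(picture, name): "at" ([column, row] in pixels: a listed point, or the origin of a listed thing).
The state is a dict: "t": time; "joint_positions": joint angles; "qvel": joint speeds; "joint_torque": joint torques, N m; "eef_pos": TCP position; "tcp_rot": TCP orientation; "contact_force": force on the tool from outside, world axes, zero at the start; "moment": the same for the moment, N m; "finger_gap": finger opening in m; "finger_force": force on a finger pad.
Only numpy, scipy, OpenCV 4.12 (cv2) and the standard library are available. Lean on these libraries where they do the work, as an engineer would, in place of code of your own. Each camera call takes 0.05 s, during which the arm holds its last target. There are 200 camera calls.

### The job

The blue hinged plate of the drilling jig has to be propped a hair open so that its tilt can be locked there: take the orange wedge by its black grip block, lay it flat on the bench in front of the jig and slide it, thin end first, between the two rails and under the plate's front edge until the plate just lifts off its two rest pads, clearly but by only a few millimetres and by no more than a centimetre (the plate's front edge then stands over the white band on the wedge). Finish like that, still gripping the wedge with the plate resting on it: do not let go and do not pull back. Lift the plate with the wedge alone, never touch the jig with the gripper, and leave the other things on the bench where they are.

Things in the scene. Friction and masses are not known exactly. Their poses are not given: they have to be found in the camera images.
- jig: low aluminium frame screwed to the bench, 182 long (x), 170 wide (y). Origin on the bench below the middle of the blue plate's front edge; x points into the jig (the way the wedge is pushed), y left of that, z up. Two side rails, 24 wide, 14 high, start 8 mm behind the origin; each bears a black rubber rest pad near the front, pad top at z 18.
- plate: blue plate, 172 long, 148 wide, 12 thick, 0.6 to 1.3 kg, with two black slots and a wooden fence at the back (top 44 mm over the bench). Hinge axis 172 mm behind the front edge, 24 mm over the bench; origin at the lower side of the front edge, middle; x runs into the jig. At rest it lies level on the pads; the front edge swings up freely (3 to 6 N lift it) and falls back.
- plate_edge (a point): lower side of the plate's front edge, middle; the edge is rounded, 6 mm radius. 18 mm over the bench while the plate lies on its pads; its height less 18 mm is the lift.
- wedge: orange plastic wedge, loose, 166 long (x), 44 wide (y), 0.13 to 0.21 kg. Origin at the middle of its flat underside; x points to the thin end. The slope, 130 long, rises 1 in 5 from 5 mm high at the thin end to 31 mm; a white band crosses it 75 to 105 mm from the thin end, where it is 20 to 26 mm high. Behind the slope stands the black grip block.
- wedge_tip (a point): middle of the wedge's thin end, at its underside; 83 mm from the wedge's origin along x. The slope meets the plate's edge when the thin end is about 70 mm past it; each further 5 mm lifts the edge about 1 mm; this takes up to about 15 N of push.
- wedge_grip (a point): in the grip block, 40 mm above the wedge's underside, 65 mm behind the wedge's origin, 148 mm behind the thin end; axes as the wedge's. The block is 36 long (x), 30 wide (y) and 60 high from the bench: grip it across its 30 mm.
- jig_mouth (a point): same point as the jig's origin: middle of the open front of the slot between the rails. The slot is 92 mm wide (46 to either side) with the bare bench as its floor; a cross bar closes it 160 mm further in. Axes as the jig's.
- drill_battery: black drill battery pack with a yellow clip, 68x105x60 mm, bystander; origin at the middle of its underside
- masking_tape: grey roll of tape lying flat, 106 mm across, 48 mm high, bystander; origin at the middle of its underside
- combination_pliers: pliers with red handles, 73x173x21 mm, bystander; origin at the middle of its underside
- hex_key: black L-shaped hex key, 33x98x7 mm, bystander; origin at the middle of its underside
Things that resemble listed ones, but are neither listed nor needed, are in the scene too. What is shaped like the wedge but green, red or turquoise is not meant.

How it is judged:
On the way:
1. the wedge lies flat on the bench with its thin end between the rails and under the front edge of the plate, which still rests on its pads (height (world z) of wedge below 0.004 m and angle between wedge's own z axis and vertical below 0.05 rad and y of wedge_tip in the frame of jig between -0.04 and 0.04 m and x of wedge_tip in the frame of jig above 0.008 m and height (world z) of plate_edge below 0.019 m), for 0.1 s.
At the end, for the whole second after the job is handed in: the plate's front edge is 1.5 to 10 mm off its pads, carried by the wedge (more than 1 N between them) and at rest; the wedge lies flat on the bench (within 4 mm and 0.05 rad), its thin end between the rails, and the fingers still hold it (more than 2 N); the arm does not touch the plate (height (world z) of wedge below 0.004 m and angle between wedge's own z axis and vertical below 0.05 rad and y of wedge_tip in the frame of jig between -0.04 and 0.04 m and height (world z) of plate_edge between 0.0195 and 0.028 m and contact force between wedge and plate above 1 N and contact force between the fingers and wedge above 2 N and contact force between the arm and plate below 0.5 N and linear speed of wedge below 0.01 m/s and linear speed of plate below 0.02 m/s); the arm keeps its last pose, push and grip.
It fails at once if the gripper or arm touches the jig or its plate (contact force between any of the arm, the fingers and jig above 1 N).
It fails at once if the plate's front edge is lifted more than 12 mm (height (world z) of plate_edge above 0.03 m).
It fails at once if another thing on the bench is moved more than 30 mm (distance of any of drill_battery, masking_tape, combination_pliers, hex_key from where it was at the start of the episode above 0.03 m).
It also fails if it takes over 43 s, if anything falls off the work surface, if the arm or the gripper's body presses on something with over 40 N, if the wrist force passes 120 N, or if a joint passes its speed limit or range.

## Working session

There is one attempt and no reset: what is moved stays moved. The work goes in short steps, Python scripts to look and compute and a tool call to move; the robot and the scene stay as the last step left them, time stands still between calls to the robot, and variables do not carry over. Pictures are saved under pics/ and viewed, at most 10 in all, crops included, and the job is handed in when it is done.

Besides the shell and the picture viewer there is one more tool, called after "Call:" by a JSON object that holds its "method" and its "body", one argument or row to a line. servo_tool: Moves the arm, as the interface text tells. Its arguments: {"type":"object","properties":{"increments":{"type":"array"},"force":{"type":"number"}},"required":["increments"]}

```bash
mkdir -p pics; cat > h.py <<'E'
import numpy as np, cv2
from rig import status, cams, order, finder
def ray(p,uv):
    f=240/np.tan(np.radians(p["vfov"])/2)
    d=np.array([(uv[0]-p["cx"])/f,(uv[1]-p["cy"])/f,1.])
    A=np.array(p["attitude"]); return np.array(p["position"]),A@d
def hit(p,uv,z):
    o,d=ray(p,uv); return o+d*(z-o[2])/d[2]
def proj(p,X):
    f=240/np.tan(np.radians(p["vfov"])/2)
    c=np.array(p["attitude"]).T@(np.array(X)-np.array(p["position"]))
    return np.array([p["cx"]+f*c[0]/c[2],p["cy"]+f*c[1]/c[2]])
E
python3 - <<'E'
from h import *
for n in ("top","scene"):
    p=cams.capture(n); cv2.imwrite(f"pics/{n}0.png",p["img"])
    print(n,p["vfov"],p["cx"],p["cy"],np.round(p["position"],3),np.array(p["attitude"]).shape)
    for k,z in (("wedge_tip",0),("wedge_grip",.04),("wedge",0),("jig_mouth",0),("plate_edge",.018),("jig",0),("drill_battery",0),("masking_tape",0),("combination_pliers",0),("hex_key",0)):
        for r in finder.mark_of(p,k)[:5]: print(k,np.round(r["at"]),round(r["conf"],2),np.round(hit(p,r["at"],z),3)[:2])
E
```

```text
top 47.74821834514659 320.9010446958214 251.81151487435847 [ 0.292 -0.168  1.632] (3, 3)
wedge_tip [301. 221.] 0.98 [ 0.638 -0.112]
wedge_tip [374. 235.] 0.94 [ 0.594 -0.334]
wedge_tip [306. 297.] 0.94 [ 0.405 -0.124]
wedge_tip [428. 278.] 0.75 [ 0.459 -0.496]
wedge_tip [478. 286.] 0.6 [ 0.434 -0.644]
wedge_grip [531. 282.] 0.91 [ 0.443 -0.788]
wedge_grip [343. 265.] 0.83 [ 0.496 -0.237]
wedge_grip [456. 323.] 0.75 [ 0.325 -0.563]
wedge_grip [315. 175.] 0.6 [ 0.773 -0.154]
wedge_grip [234. 221.] 0.48 [0.632 0.088]
wedge [326. 283.] 0.92 [ 0.448 -0.187]
wedge [382. 264.] 0.89 [ 0.505 -0.356]
wedge [444. 305.] 0.72 [ 0.38  -0.539]
jig_mouth [235. 219.] 0.85 [0.646 0.093]
plate_edge [233. 221.] 0.98 [0.637 0.094]
plate_edge [235. 222.] 0.3 [0.634 0.088]
jig [234. 221.] 0.7 [0.641 0.094]
masking_tape [135. 209.] 0.71 [0.68  0.401]
masking_tape [427. 240.] 0.18 [ 0.576 -0.495]
combination_pliers [379. 205.] 0.73 [ 0.688 -0.352]
hex_key [427. 243.] 0.55 [ 0.567 -0.495]
scene 53.42988177582164 322.0282386745369 239.81030701905658 [-0.283 -1.53   0.786] (3, 3)
wedge_tip [337. 248.] 0.91 [ 0.
[... 243 characters left out ...]
340.] 0.94 [ 0.45  -0.803]
wedge_grip [370. 226.] 0.91 [ 0.79  -0.133]
wedge_grip [330. 311.] 0.88 [ 0.329 -0.561]
wedge_grip [328. 275.] 0.59 [ 0.435 -0.382]
wedge [344. 318.] 0.98 [ 0.375 -0.561]
wedge [343. 278.] 0.93 [ 0.505 -0.365]
wedge [306. 262.] 0.75 [ 0.46  -0.194]
wedge [402. 339.] 0.71 [ 0.451 -0.733]
wedge [354. 239.] 0.59 [ 0.719 -0.126]
jig_mouth [310. 229.] 0.62 [0.623 0.06 ]
plate_edge [310. 223.] 0.68 [0.631 0.075]
jig [309. 223.] 0.88 [0.648 0.112]
drill_battery [259. 210.] 0.57 [0.532 0.37 ]
drill_battery [311. 226.] 0.15 [0.643 0.085]
masking_tape [344. 278.] 0.24 [ 0.507 -0.364]
combination_pliers [390. 263.] 0.76 [ 0.708 -0.362]
hex_key [383. 289.] 0.56 [ 0.572 -0.492]
```

View pics/top0.png

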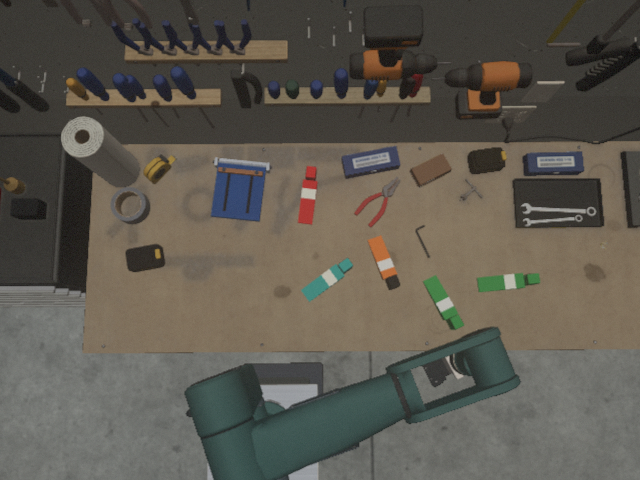

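View pics/scene0.png

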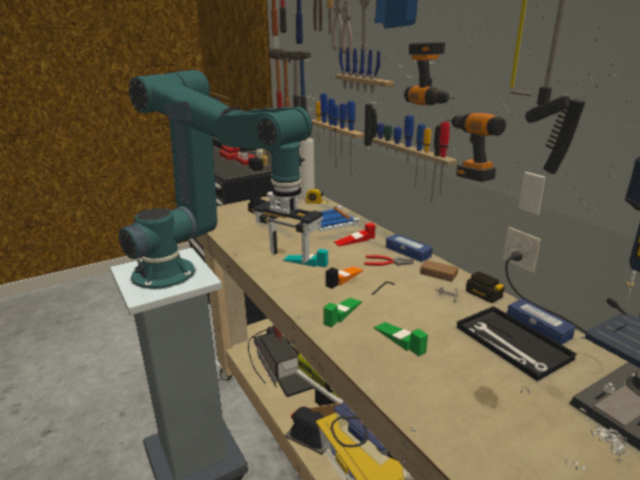

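Candidates for the wedge in the top picture: orange (383,262) with black grip (392,282), red (308,195), turquoise (328,280), green (444,303) and green (508,283). By the description it is the orange one. The jig is the blue plate at (238,190), with its front edge on the row near 219.

```bash
python3 - <<'E'
from h import *
s=status.observe(); print(s["t"],np.round(s["eef_pos"],4),np.round(s["tcp_rot"],3).tolist(),s["finger_gap"],np.round(s["contact_force"],1))
p=cams.capture("top")
im=p["img"]
cv2.imwrite("pics/crop1.png",cv2.resize(im[150:310,190:420],None,fx=3.4,fy=3.4,interpolation=cv2.INTER_CUBIC))
hsv=cv2.cvtColor(im,cv2.COLOR_BGR2HSV)
# orange wedge body (with white band) and blue plate
m=cv2.inRange(hsv[220:300,355:410],(5,150,90),(18,255,255)); ys,xs=np.nonzero(m)
pts=np.array([hit(p,(x+355,y+220),.015)[:2] for x,y in zip(xs,ys)])
print("orange",len(pts),cv2.minAreaRect(pts.astype(np.float32)))
m=cv2.inRange(hsv[150:230,200:280],(100,120,40),(125,255,255)); ys,xs=np.nonzero(m)
pts=np.array([hit(p,(x+200,y+150),.03)[:2] for x,y in zip(xs,ys)])
print("plate",len(pts),cv2.minAreaRect(pts.astype(np.float32)))
E
```

```text
1.1 [ 0.2391 -0.4953  0.172 ] [[0.901, 0.435, 0.0], [0.435, -0.901, -0.0], [0.0, 0.0, -1.0]] 0.09397621992604056 [ 0.  -0.4  0.7]
orange 437 ((0.5234359502792358, -0.35440322756767273), (0.12681442499160767, 0.0437893345952034), 20.477832794189453)
plate 1776 ((0.7261136174201965, 0.07875014841556549), (0.14316317439079285, 0.16396963596343994), 82.99541473388672)
```

View pics/crop1.png

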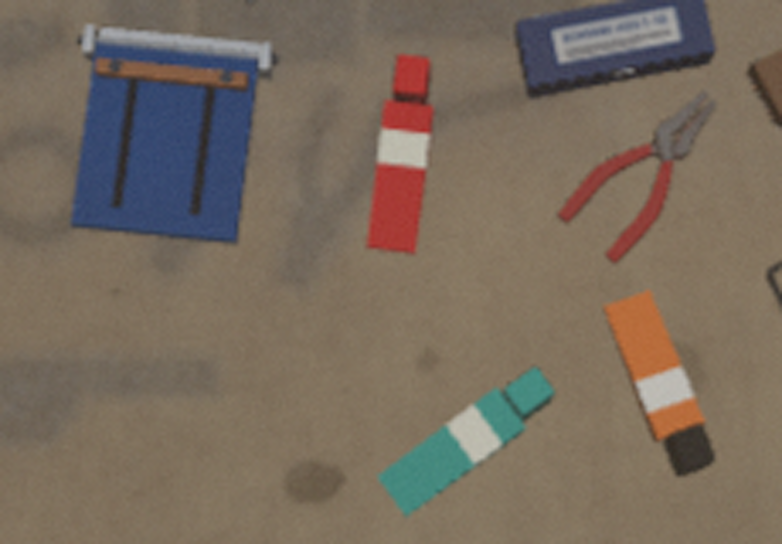

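The crop shows an orange wedge with a white band and a black block, its thin end towards the upper left. That is the right one, at about 20.5° yaw with its grip near (0.446,-0.384). I move over it at height.

The manual's scale: shifts go in shares of 800 mm and turns go in shares of 120 degrees. Converting my numbers, 207 mm / 800 = 0.2588, 200 mm / 800 = 0.25, -5.3 degrees / 120 = -0.0442.

Call:
{"method": "servo_tool", "body": {
  "increments": [
    {"tx": 0.05, "ty": 0.025, "rz": -0.0167, "grip": 1},
    {"tx": 0.1, "ty": 0.0525, "rz": -0.0442, "tz": 0.0125},
    {"tx": 0.15, "ty": 0.08, "rz": -0.0442, "tz": 0.025},
    {"tx": 0.1938, "ty": 0.105, "rz": -0.0442, "tz": 0.035},
    {"tx": 0.2313, "ty": 0.125, "rz": -0.0442, "tz": 0.035},
    {"tx": 0.25, "ty": 0.135, "rz": -0.0442, "tz": 0.035},
    {"tx": 0.2588, "ty": 0.14, "rz": -0.0442, "tz": 0.035},
    {"tx": 0.2588, "ty": 0.14, "rz": -0.0442, "tz": 0.035},
    {"tx": 0.2588, "ty": 0.14, "rz": -0.0442, "tz": 0.035}
  ]
}}

```text
$.increments[0]: bad value
```

```bash
python3 - <<'E'
from h import *
p=cams.capture("wrist"); cv2.imwrite("pics/w1.png",p["img"]); print(np.round(p["position"],3))
for k,z in (("wedge_tip",0),("wedge_grip",.04),("wedge",0)):
    for r in finder.mark_of(p,k)[:3]: print(k,np.round(r["at"]),round(r["conf"],2),np.round(hit(p,r["at"],z),4)[:2])
hsv=cv2.cvtColor(p["img"],cv2.COLOR_BGR2HSV)
m=cv2.inRange(hsv,(5,150,60),(18,255,255))
m=cv2.morphologyEx(m,cv2.MORPH_OPEN,np.ones((5,5)))
ys,xs=np.nonzero(m)
pts=np.array([hit(p,(x,y),.015)[:2] for x,y in zip(xs,ys)]); print(cv2.minAreaRect(pts.astype(np.float32)))
print(status.observe()["eef_pos"])
E
```

```text
[ 0.31  -0.462  0.385]
wedge_tip [429.   1.] 0.73 [ 0.4629 -0.4985]
wedge_tip [543.  98.] 0.72 [ 0.4378 -0.6441]
wedge_grip [430. 168.] 0.56 [ 0.3274 -0.565 ]
wedge [612. 130.] 0.72 [ 0.4437 -0.7262]
wedge [424.  99.] 0.64 [ 0.3857 -0.5371]Traceback (most recent call last):
  File "<stdin>", line 9, in <module>
cv2.error: OpenCV(4.12.0) /io/opencv/modules/imgproc/src/convhull.cpp:143: error: (-215:Assertion failed) total >= 0 && (depth == CV_32F || depth == CV_32S) in function 'convexHull'
```

View pics/w1.png

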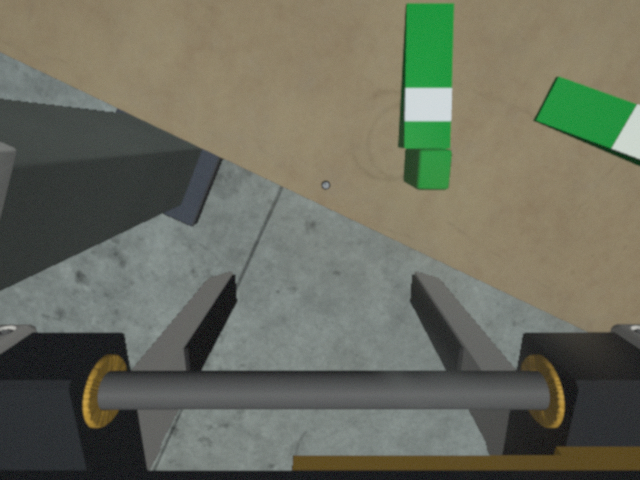

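The move was refused, perhaps because rows need every field. The wrist view looks ahead of the tool, with a green wedge at (430,100). I retry, stopping short of the wedge so that it stays in view.

Converted, 160 mm / 800 = 0.2, 155 mm / 800 = 0.1938, -5.3 degrees / 120 = -0.0442.

Call:
{"method": "servo_tool", "body": {
  "increments": [
    {"rx": 0, "ry": 0, "rz": -0.0167, "tx": 0.0438, "ty": 0.025, "tz": 0.0063, "grip": 1},
    {"rx": 0, "ry": 0, "rz": -0.0442, "tx": 0.0875, "ty": 0.05, "tz": 0.0188, "grip": 1},
    {"rx": 0, "ry": 0, "rz": -0.0442, "tx": 0.1313, "ty": 0.0775, "tz": 0.035, "grip": 1},
    {"rx": 0, "ry": 0, "rz": -0.0442, "tx": 0.1688, "ty": 0.1, "tz": 0.035, "grip": 1},
    {"rx": 0, "ry": 0, "rz": -0.0442, "tx": 0.1938, "ty": 0.115, "tz": 0.035, "grip": 1},
    {"rx": 0, "ry": 0, "rz": -0.0442, "tx": 0.2, "ty": 0.1188, "tz": 0.035, "grip": 1},
    {"rx": 0, "ry": 0, "rz": -0.0442, "tx": 0.2, "ty": 0.1188, "tz": 0.035, "grip": 1}
  ],
  "force": 30
}}

```text
t: 1.93
eef_pos: [0.4003, -0.3994, 0.1998]
tcp_rot: [[0.936, 0.353, -0.0], [0.353, -0.936, 0.0], [-0.0, -0.0, -1.0]]
contact_force: [-0.7, 0.5, -0.1]
finger_gap: 0.0938
finger_force: 0.0
```

```bash
cat > w.py <<'E'
from h import *
p=cams.capture("wrist"); cv2.imwrite("pics/w2.png",p["img"]); print(np.round(p["position"],3))
for k,z in (("wedge_tip",0),("wedge_grip",.04),("wedge",0)):
    for r in finder.mark_of(p,k)[:3]: print(k,np.round(r["at"]),round(r["conf"],2),np.round(hit(p,r["at"],z),4)[:2])
hsv=cv2.cvtColor(p["img"],cv2.COLOR_BGR2HSV)
m=cv2.inRange(hsv,(5,150,60),(18,255,255)); m[300:]=0
m=cv2.morphologyEx(m,cv2.MORPH_OPEN,np.ones((5,5)))
ys,xs=np.nonzero(m)
pts=np.array([hit(p,(x,y),.015)[:2] for x,y in zip(xs,ys)]); print(len(pts)); print(cv2.minAreaRect(pts.astype(np.float32)))
s=status.observe(); print(np.round(s["eef_pos"],4),np.round(s["tcp_rot"][0],3), s["t"])
E
python3 w.py
```

```text
[ 0.474 -0.373  0.412]
wedge_tip [ 87. 107.] 0.78 [ 0.4118 -0.1224]
wedge_tip [524. 246.] 0.73 [ 0.4398 -0.6425]
wedge_tip [330.  14.] 0.69 [ 0.5877 -0.3371]
wedge_grip [433. 318.] 0.88 [ 0.3293 -0.5618]
wedge_grip [206.  65.] 0.83 [ 0.4954 -0.2455]
wedge_grip [324. 166.] 0.65 [ 0.4458 -0.3835]
wedge [328. 101.] 0.95 [ 0.5094 -0.3643]
wedge [589. 265.] 0.94 [ 0.4454 -0.7281]
wedge [160.  90.] 0.93 [ 0.4562 -0.1917]
4382
((0.5215374231338501, -0.3574986457824707), (0.12789370119571686, 0.04512349143624306), 19.51837921142578)
[ 0.3978 -0.4012  0.1998] [ 0.938  0.348 -0.001] 2.1333
```

View pics/w2.png

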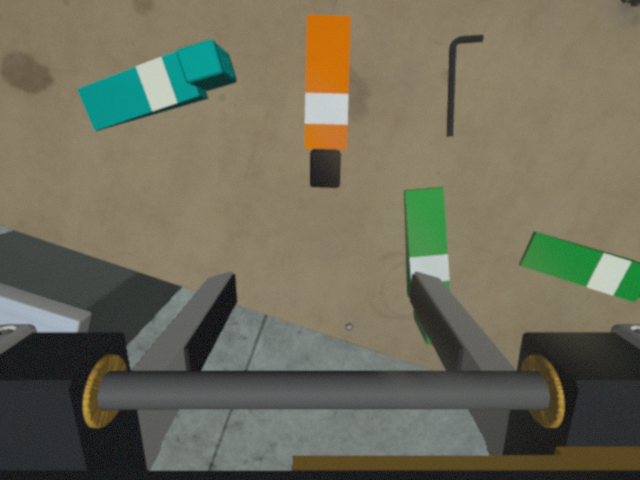

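The orange wedge's black block is at (324,168), midway between the fingers and aligned with them. I go over it, lower and grip.

Converted, -178 mm / 800 = -0.2225, -176 mm / 800 = -0.22.

Call:
{"method": "servo_tool", "body": {
  "increments": [
    {"rx": 0, "ry": 0, "rz": 0, "tx": 0.0313, "ty": 0.01, "tz": -0.0125, "grip": 1},
    {"rx": 0, "ry": 0, "rz": 0, "tx": 0.0588, "ty": 0.0188, "tz": -0.0438, "grip": 1},
    {"rx": 0, "ry": 0, "rz": 0, "tx": 0.0588, "ty": 0.0188, "tz": -0.0875, "grip": 1},
    {"rx": 0, "ry": 0, "rz": 0, "tx": 0.0588, "ty": 0.0188, "tz": -0.1313, "grip": 1},
    {"rx": 0, "ry": 0, "rz": 0, "tx": 0.0588, "ty": 0.0188, "tz": -0.175, "grip": 1},
    {"rx": 0, "ry": 0, "rz": 0, "tx": 0.0588, "ty": 0.0188, "tz": -0.2063, "grip": 1},
    {"rx": 0, "ry": 0, "rz": 0, "tx": 0.0588, "ty": 0.0188, "tz": -0.22, "grip": 1},
    {"rx": 0, "ry": 0, "rz": 0, "tx": 0.0588, "ty": 0.0188, "tz": -0.2225, "grip": 1},
    {"rx": 0, "ry": 0, "rz": 0, "tx": 0.0588, "ty": 0.0188, "tz": -0.2225, "grip": 0},
    {"rx": 0, "ry": 0, "rz": 0, "tx": 0.0588, "ty": 0.0188, "tz": -0.2225, "grip": 0},
    {"rx": 0, "ry": 0, "rz": 0, "tx": 0.0588, "ty": 0.0188, "tz": -0.2225, "grip": 0},
    {"rx": 0, "ry": 0, "rz": 0, "tx": 0.0588, "ty": 0.0188, "tz": -0.2225, "grip": 0},
    {"rx": 0, "ry": 0, "rz": 0, "tx": 0.0588, "ty": 0.0188, "tz": -0.2225, "grip": 0},
    {"rx": 0, "ry": 0, "rz": 0, "tx": 0.0588, "ty": 0.0188, "tz": -0.2225, "grip": 0},
    {"rx": 0, "ry": 0, "rz": 0, "tx": 0.0588, "ty": 0.0188, "tz": -0.2225, "grip": 0},
    {"rx": 0, "ry": 0, "rz": 0, "tx": 0.0588, "ty": 0.0188, "tz": -0.2225, "grip": 0}
  ],
  "force": 40
}}

```text
t: 3.47
eef_pos: [0.4462, -0.3853, 0.0222]
tcp_rot: [[0.937, 0.35, 0.0], [0.35, -0.937, -0.0], [0.0, 0.0, -1.0]]
contact_force: [0.1, 1.0, -0.3]
finger_gap: 0.0442
finger_force: 0.0
```

Call:
{"method": "servo_tool", "body": {
  "increments": [
    {"rx": 0, "ry": 0, "rz": 0, "tx": 0, "ty": 0, "tz": 0, "grip": 0},
    {"rx": 0, "ry": 0, "rz": 0, "tx": 0, "ty": 0, "tz": 0, "grip": 0},
    {"rx": 0, "ry": 0, "rz": 0, "tx": 0, "ty": 0, "tz": 0, "grip": 0},
    {"rx": 0, "ry": 0, "rz": 0, "tx": 0, "ty": 0, "tz": 0, "grip": 0},
    {"rx": 0, "ry": 0, "rz": 0, "tx": 0, "ty": 0, "tz": 0, "grip": 0},
    {"rx": 0, "ry": 0, "rz": 0, "tx": 0, "ty": 0, "tz": 0, "grip": 0}
  ],
  "force": 40
}}

```text
t: 3.97
eef_pos: [0.4461, -0.3852, 0.0219]
tcp_rot: [[0.937, 0.35, -0.0], [0.35, -0.937, 0.0], [-0.0, -0.0, -1.0]]
contact_force: [0.4, -0.1, -0.2]
finger_gap: 0.0291
finger_force: 40.0
```

Gripped: 29 mm gap, 40 N. I lift it and carry it to a stand-off in front of the jig.

Converted, 502 mm / 800 = 0.6275, 100 mm / 800 = 0.125, -27.5 degrees / 120 = -0.2292.

Call:
{"method": "servo_tool", "body": {
  "increments": [
    {"rx": 0, "ry": 0, "rz": 0, "tx": 0, "ty": 0, "tz": 0.0313, "grip": 0},
    {"rx": 0, "ry": 0, "rz": 0, "tx": 0, "ty": 0, "tz": 0.075, "grip": 0},
    {"rx": 0, "ry": 0, "rz": 0, "tx": 0, "ty": 0.0188, "tz": 0.1125, "grip": 0},
    {"rx": 0, "ry": 0, "rz": -0.0083, "tx": -0.0013, "ty": 0.0563, "tz": 0.125, "grip": 0},
    {"rx": 0, "ry": 0, "rz": -0.025, "tx": -0.0025, "ty": 0.1, "tz": 0.125, "grip": 0},
    {"rx": 0, "ry": 0, "rz": -0.0417, "tx": -0.0038, "ty": 0.1438, "tz": 0.125, "grip": 0},
    {"rx": 0, "ry": 0, "rz": -0.0583, "tx": -0.005, "ty": 0.1875, "tz": 0.125, "grip": 0},
    {"rx": 0, "ry": 0, "rz": -0.075, "tx": -0.0063, "ty": 0.2313, "tz": 0.125, "grip": 0},
    {"rx": 0, "ry": 0, "rz": -0.0917, "tx": -0.0075, "ty": 0.275, "tz": 0.125, "grip": 0},
    {"rx": 0, "ry": 0, "rz": -0.1083, "tx": -0.0088, "ty": 0.3188, "tz": 0.125, "grip": 0},
    {"rx": 0, "ry": 0, "rz": -0.125, "tx": -0.01, "ty": 0.3625, "tz": 0.125, "grip": 0},
    {"rx": 0, "ry": 0, "rz": -0.1417, "tx": -0.0113, "ty": 0.4063, "tz": 0.125, "grip": 0},
    {"rx": 0, "ry": 0, "rz": -0.1625, "tx": -0.0125, "ty": 0.45, "tz": 0.125, "grip": 0},
    {"rx": 0, "ry": 0, "rz": -0.1833, "tx": -0.0125, "ty": 0.4938, "tz": 0.125, "grip": 0},
    {"rx": 0, "ry": 0, "rz": -0.2042, "tx": -0.0125, "ty": 0.5375, "tz": 0.125, "grip": 0},
    {"rx": 0, "ry": 0, "rz": -0.2208, "tx": -0.0125, "ty": 0.5775, "tz": 0.125, "grip": 0},
    {"rx": 0, "ry": 0, "rz": -0.2292, "tx": -0.0125, "ty": 0.6063, "tz": 0.125, "grip": 0},
    {"rx": 0, "ry": 0, "rz": -0.2292, "tx": -0.0125, "ty": 0.6238, "tz": 0.125, "grip": 0},
    {"rx": 0, "ry": 0, "rz": -0.2292, "tx": -0.0125, "ty": 0.6275, "tz": 0.125, "grip": 0},
    {"rx": 0, "ry": 0, "rz": -0.2292, "tx": -0.0125, "ty": 0.6275, "tz": 0.125, "grip": 0}
  ]
}}

```text
t: 5.63
eef_pos: [0.4358, 0.1172, 0.1217]
tcp_rot: [[0.993, -0.12, -0.001], [-0.12, -0.993, -0.0], [-0.001, 0.001, -1.0]]
contact_force: [0.1, -0.6, -1.4]
finger_gap: 0.0291
finger_force: 40.0
```

```bash
cat > j.py <<'E'
from h import *
import sys
for n in ("wrist","top"):
    p=cams.capture(n); cv2.imwrite(f"pics/{n}{sys.argv[1]}.png",p["img"])
    zt=float(sys.argv[2])
    for k,z in (("wedge_tip",zt),("jig_mouth",0),("plate_edge",.018),("wedge",zt)):
        for r in finder.mark_of(p,k)[:2]: print(n,k,np.round(r["at"]),round(r["conf"],2),np.round(hit(p,r["at"],z),4)[:2])
    hsv=cv2.cvtColor(p["img"],cv2.COLOR_BGR2HSV)
    for c,lo,hi,z in (("orange",(5,150,60),(18,255,255),zt+.018),("blue",(100,120,30),(125,255,255),.03)):
        m=cv2.morphologyEx(cv2.inRange(hsv,lo,hi),cv2.MORPH_OPEN,np.ones((3,3)))
        nn,l,st,cc=cv2.connectedComponentsWithStats(m)
        for i in range(1,nn):
            if st[i,4]>150:
                ys,xs=np.nonzero(l==i); q=np.array([hit(p,(x,y),z)[:2] for x,y in zip(xs,ys)])
                if n=="wrist" or c=="orange" or abs(np.mean(q[:,0])-.72)<.1: 
                    if abs(q[:,0].mean()-.6)<.25: print(n,c,len(q),np.round(cc[i]),cv2.minAreaRect(q.astype(np.float32)))
s=status.observe(); print(np.round(s["eef_pos"],4),np.round(s["tcp_rot"][0],3),s["t"],np.round(s["contact_force"],1),np.round(s["moment"],2),s["finger_gap"])
E
python3 j.py 3 .1
```

```text
wrist wedge_tip [328.  10.] 0.96 [0.5826 0.0958]
wrist wedge_tip [578. 216.] 0.57 [ 0.4419 -0.0557]
wrist wedge [327. 158.] 0.74 [0.4996 0.1062]
wrist orange 10368 [324.  78.] ((0.5426526069641113, 0.10273728519678116), (0.04371228814125061, 0.06949888169765472), 82.27368927001953)
wrist orange 3160 [324. 222.] ((0.4622161388397217, 0.11300022155046463), (0.04580015316605568, 0.027304084971547127), 83.04291534423828)
top wedge_tip [304. 222.] 0.95 [ 0.614  -0.1224]
top wedge_tip [425. 281.] 0.93 [ 0.4402 -0.4668]
top jig_mouth [237. 223.] 0.74 [0.6339 0.0866]
top plate_edge [233. 219.] 0.69 [0.6429 0.094 ]
top wedge [504. 279.] 0.83 [ 0.4464 -0.6899]
top wedge [326. 281.] 0.74 [ 0.4444 -0.1847]
top orange 375 [225. 246.] ((0.5437270402908325, 0.10142576694488525), (0.0439155250787735, 0.06987250596284866), 81.65902709960938)
top blue 1555 [237. 195.] ((0.7115551233291626, 0.08045291900634766), (0.14293910562992096, 0.1317312866449356), 83.734130859375)
[0.4362 0.1162 0.122 ] [ 0.992 -0.123  0.   ] 6.1333 [-0.3  0.2 -1.7] [ 0.06  0.01 -0.07] 0.029363485813423143
```

View pics/wrist3.png

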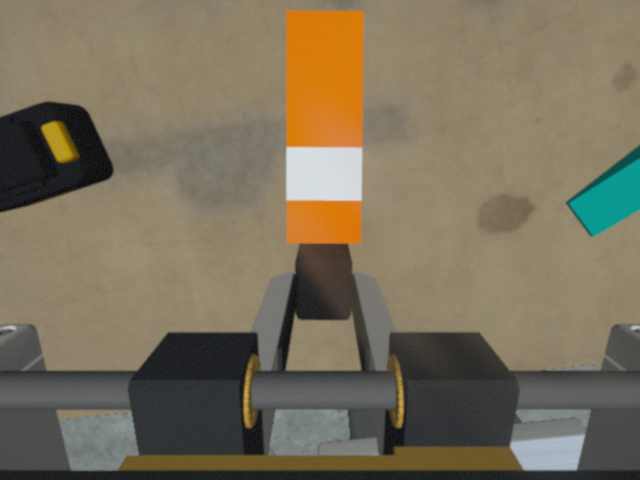

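The wedge is held straight in line with the tool, its tip at (328,10); the jig lies just above this view. I lower it onto the bench, then slide the thin end about 30 mm under the edge.

Converted, -100 mm / 800 = -0.125, -99 mm / 800 = -0.1238.

Call:
{"method": "servo_tool", "body": {
  "increments": [
    {"rx": 0, "ry": 0, "rz": 0, "tx": 0, "ty": -0.0025, "tz": -0.0375, "grip": 0},
    {"rx": 0, "ry": 0, "rz": 0, "tx": 0, "ty": -0.0025, "tz": -0.075, "grip": 0},
    {"rx": 0, "ry": 0, "rz": 0, "tx": 0, "ty": -0.0025, "tz": -0.1025, "grip": 0},
    {"rx": 0, "ry": 0, "rz": 0, "tx": 0, "ty": -0.0025, "tz": -0.1175, "grip": 0},
    {"rx": 0, "ry": 0, "rz": 0, "tx": 0, "ty": -0.0025, "tz": -0.1238, "grip": 0},
    {"rx": 0, "ry": 0, "rz": 0, "tx": 0, "ty": -0.0025, "tz": -0.125, "grip": 0},
    {"rx": 0, "ry": 0, "rz": 0, "tx": 0, "ty": -0.0025, "tz": -0.125, "grip": 0},
    {"rx": 0, "ry": 0, "rz": 0, "tx": 0.0125, "ty": -0.0038, "tz": -0.125, "grip": 0},
    {"rx": 0, "ry": 0, "rz": 0, "tx": 0.025, "ty": -0.005, "tz": -0.125, "grip": 0},
    {"rx": 0, "ry": 0, "rz": 0, "tx": 0.0375, "ty": -0.0075, "tz": -0.125, "grip": 0},
    {"rx": 0, "ry": 0, "rz": 0, "tx": 0.05, "ty": -0.0088, "tz": -0.125, "grip": 0},
    {"rx": 0, "ry": 0, "rz": 0, "tx": 0.0625, "ty": -0.01, "tz": -0.125, "grip": 0},
    {"rx": 0, "ry": 0, "rz": 0, "tx": 0.0725, "ty": -0.0113, "tz": -0.125, "grip": 0},
    {"rx": 0, "ry": 0, "rz": 0, "tx": 0.0825, "ty": -0.0125, "tz": -0.125, "grip": 0},
    {"rx": 0, "ry": 0, "rz": 0, "tx": 0.0925, "ty": -0.0138, "tz": -0.125, "grip": 0},
    {"rx": 0, "ry": 0, "rz": 0, "tx": 0.1025, "ty": -0.015, "tz": -0.125, "grip": 0},
    {"rx": 0, "ry": 0, "rz": 0, "tx": 0.11, "ty": -0.0163, "tz": -0.125, "grip": 0},
    {"rx": 0, "ry": 0, "rz": 0, "tx": 0.1113, "ty": -0.0163, "tz": -0.125, "grip": 0},
    {"rx": 0, "ry": 0, "rz": 0, "tx": 0.1113, "ty": -0.0163, "tz": -0.125, "grip": 0},
    {"rx": 0, "ry": 0, "rz": 0, "tx": 0.1113, "ty": -0.0163, "tz": -0.125, "grip": 0}
  ]
}}

```text
t: 7.8
eef_pos: [0.5251, 0.1037, 0.022]
tcp_rot: [[0.992, -0.122, -0.0], [-0.122, -0.992, -0.0], [-0.0, 0.0, -1.0]]
contact_force: [0.2, -0.5, -1.3]
finger_gap: 0.0291
finger_force: 40.0
```

```bash
python3 j.py 4 0
```

```text
wrist jig_mouth [326.  65.] 0.93 [0.6432 0.0866]
wrist plate_edge [323.  62.] 0.84 [0.6418 0.0886]
wrist wedge [325.  62.] 0.74 [0.6446 0.0871]
wrist wedge [329. 159.] 0.68 [0.5885 0.0916]
wrist orange 6529 [324. 102.] ((0.6202427744865417, 0.0909232646226883), (0.043749671429395676, 0.04527560621500015), 82.92547607421875)
wrist orange 3196 [323. 222.] ((0.5517964363098145, 0.09971615672111511), (0.04645358771085739, 0.02668183483183384), 82.93266296386719)
wrist blue 16265 [326.  29.] ((0.6540592908859253, 0.08491989970207214), (0.14702263474464417, 0.026827987283468246), 82.92288970947266)
top wedge_tip [427. 280.] 0.82 [ 0.4547 -0.4922]
top wedge_tip [305. 295.] 0.76 [ 0.4116 -0.1232]
top jig_mouth [236. 224.] 0.91 [0.632  0.0887]
top plate_edge [238. 220.] 0.85 [0.6388 0.0785]
top wedge [233. 239.] 0.84 [0.5825 0.097 ]
top wedge [328. 281.] 0.77 [ 0.4519 -0.1912]
top orange 185 [235. 226.] ((0.620617151260376, 0.09053229540586472), (0.039906326681375504, 0.04327758029103279), 89.62184143066406)
top blue 393 [219. 193.] ((0.7184840440750122, 0.1366255134344101), (0.029738305136561394, 0.12959276139736176), 83.7447509765625)
top blue 1234 [244. 197.] ((0.7082631587982178, 0.06009669601917267), (0.10239148885011673, 0.13330045342445374), 82.56922149658203)
[0.5249 0.1037 0.022 ] [ 0.992 -0.122 -0.   ] 8.3 [-0.2  0.4 -0.9] [0.01 0.05 0.01] 0.029037290893696333
```

View pics/wrist4.png

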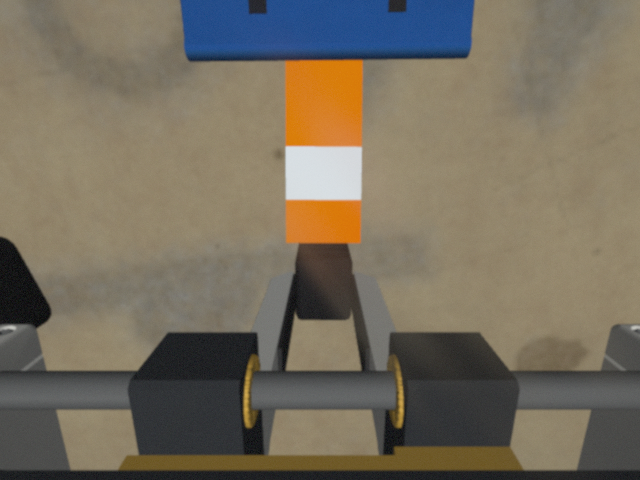

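The wedge enters under the middle of the edge, which lies at row 60. All aligned, thin end about 30 mm in. I push on slowly.

Converted, 50 mm / 800 = 0.0625, 48 mm / 800 = 0.06.

Call:
{"method": "servo_tool", "body": {
  "increments": [
    {"rx": 0, "ry": 0, "rz": 0, "tx": 0.0075, "ty": -0.0009, "tz": 0, "grip": 0},
    {"rx": 0, "ry": 0, "rz": 0, "tx": 0.015, "ty": -0.0019, "tz": 0, "grip": 0},
    {"rx": 0, "ry": 0, "rz": 0, "tx": 0.0225, "ty": -0.0028, "tz": 0, "grip": 0},
    {"rx": 0, "ry": 0, "rz": 0, "tx": 0.03, "ty": -0.0038, "tz": 0, "grip": 0},
    {"rx": 0, "ry": 0, "rz": 0, "tx": 0.0363, "ty": -0.0044, "tz": 0, "grip": 0},
    {"rx": 0, "ry": 0, "rz": 0, "tx": 0.0413, "ty": -0.005, "tz": 0, "grip": 0},
    {"rx": 0, "ry": 0, "rz": 0, "tx": 0.045, "ty": -0.0055, "tz": 0, "grip": 0},
    {"rx": 0, "ry": 0, "rz": 0, "tx": 0.0488, "ty": -0.006, "tz": 0, "grip": 0},
    {"rx": 0, "ry": 0, "rz": 0, "tx": 0.0525, "ty": -0.0064, "tz": 0, "grip": 0},
    {"rx": 0, "ry": 0, "rz": 0, "tx": 0.0563, "ty": -0.0069, "tz": 0, "grip": 0},
    {"rx": 0, "ry": 0, "rz": 0, "tx": 0.06, "ty": -0.0074, "tz": 0, "grip": 0},
    {"rx": 0, "ry": 0, "rz": 0, "tx": 0.0625, "ty": -0.0076, "tz": 0, "grip": 0},
    {"rx": 0, "ry": 0, "rz": 0, "tx": 0.0625, "ty": -0.0076, "tz": 0, "grip": 0},
    {"rx": 0, "ry": 0, "rz": 0, "tx": 0.0625, "ty": -0.0076, "tz": 0, "grip": 0}
  ]
}}

```text
t: 9.47
eef_pos: [0.5713, 0.0981, 0.0218]
tcp_rot: [[0.993, -0.122, -0.008], [-0.122, -0.993, 0.0], [-0.008, 0.001, -1.0]]
contact_force: [-7.9, 0.9, 4.6]
finger_gap: 0.029
finger_force: 40.0
```

```bash
python3 j.py 5 0 | grep -v top; cp pics/wrist5.png pics/wrist5b.png
```

```text
wrist jig_mouth [327. 146.] 0.9 [0.6422 0.0862]
wrist jig_mouth [323. 150.] 0.48 [0.6406 0.0888]
wrist plate_edge [325. 145.] 0.66 [0.6438 0.0873]
wrist plate_edge [328. 159.] 0.29 [0.6359 0.0865]
wrist wedge [325. 156.] 0.72 [0.6367 0.0879]
wrist orange 3148 [324. 222.] ((0.5980446338653564, 0.09386290609836578), (0.04579556733369827, 0.02668417990207672), 82.95860290527344)
wrist blue 37980 [326.  74.] ((0.6776095032691956, 0.08197729289531708), (0.14805451035499573, 0.07173407822847366), 82.96614837646484)
[0.5713 0.0981 0.0218] [ 0.993 -0.122 -0.008] 9.9667 [-9.2  1.5  4.7] [ 0.03  1.76 -0.01] 0.029541716394111354
```

View pics/wrist5.png

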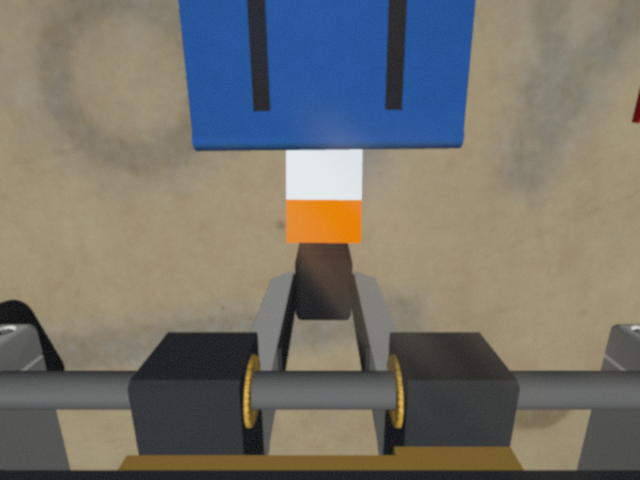

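The plate edge at row 148 is just at the start of the white band, with 9 N of push: contact has begun. The arm lags about 3.5 mm under load. I push about 18 mm further.

Converted, 18 mm / 800 = 0.0225, -2.2 mm / 800 = -0.0028.

Call:
{"method": "servo_tool", "body": {
  "increments": [
    {"rx": 0, "ry": 0, "rz": 0, "tx": 0.0025, "ty": -0.0003, "tz": 0, "grip": 0},
    {"rx": 0, "ry": 0, "rz": 0, "tx": 0.005, "ty": -0.0006, "tz": 0, "grip": 0},
    {"rx": 0, "ry": 0, "rz": 0, "tx": 0.0075, "ty": -0.0009, "tz": 0, "grip": 0},
    {"rx": 0, "ry": 0, "rz": 0, "tx": 0.01, "ty": -0.0013, "tz": 0, "grip": 0},
    {"rx": 0, "ry": 0, "rz": 0, "tx": 0.0125, "ty": -0.0015, "tz": 0, "grip": 0},
    {"rx": 0, "ry": 0, "rz": 0, "tx": 0.015, "ty": -0.0019, "tz": 0, "grip": 0},
    {"rx": 0, "ry": 0, "rz": 0, "tx": 0.0175, "ty": -0.0021, "tz": 0, "grip": 0},
    {"rx": 0, "ry": 0, "rz": 0, "tx": 0.02, "ty": -0.0025, "tz": 0, "grip": 0},
    {"rx": 0, "ry": 0, "rz": 0, "tx": 0.0225, "ty": -0.0028, "tz": 0, "grip": 0},
    {"rx": 0, "ry": 0, "rz": 0, "tx": 0.0225, "ty": -0.0028, "tz": 0, "grip": 0},
    {"rx": 0, "ry": 0, "rz": 0, "tx": 0.0225, "ty": -0.0028, "tz": 0, "grip": 0},
    {"rx": 0, "ry": 0, "rz": 0, "tx": 0.0225, "ty": -0.0028, "tz": 0, "grip": 0},
    {"rx": 0, "ry": 0, "rz": 0, "tx": 0.0225, "ty": -0.0028, "tz": 0, "grip": 0},
    {"rx": 0, "ry": 0, "rz": 0, "tx": 0.0225, "ty": -0.0028, "tz": 0, "grip": 0}
  ]
}}

```text
t: 11.13
eef_pos: [0.5893, 0.096, 0.0218]
tcp_rot: [[0.993, -0.122, -0.008], [-0.122, -0.993, 0.0], [-0.008, 0.001, -1.0]]
contact_force: [-8.0, 0.2, 5.4]
finger_gap: 0.029
finger_force: 40.0
```

```bash
python3 j.py 6 0 | grep -v top; python3 - <<'E'
from h import *
p=cams.capture("scene"); u=proj(p,(.642,.09,.02)).astype(int); print(u)
a=cv2.imread("pics/wrist6.png")[100:280,200:440]
s=p["img"][max(0,u[1]-50):u[1]+60,u[0]-70:u[0]+70]
cv2.imwrite("pics/c6.png",np.vstack([cv2.resize(a,(600,280)),cv2.resize(s,(600,300),interpolation=cv2.INTER_CUBIC)]))
E
```

```text
wrist plate_edge [323. 178.] 0.97 [0.6433 0.0886]
wrist orange 3160 [323. 222.] ((0.6160478591918945, 0.09168213605880737), (0.045800816267728806, 0.026684269309043884), 82.96149444580078)
wrist blue 46211 [326.  90.] ((0.6866328716278076, 0.08098428696393967), (0.1504303365945816, 0.08987115323543549), 82.96907043457031)
[0.5893 0.096  0.0217] [ 0.993 -0.122 -0.008] 11.6333 [-9.5  1.1  3.7] [ 0.03  1.84 -0.05] 0.02905137606964469
[310 220]
```

View pics/c6.png

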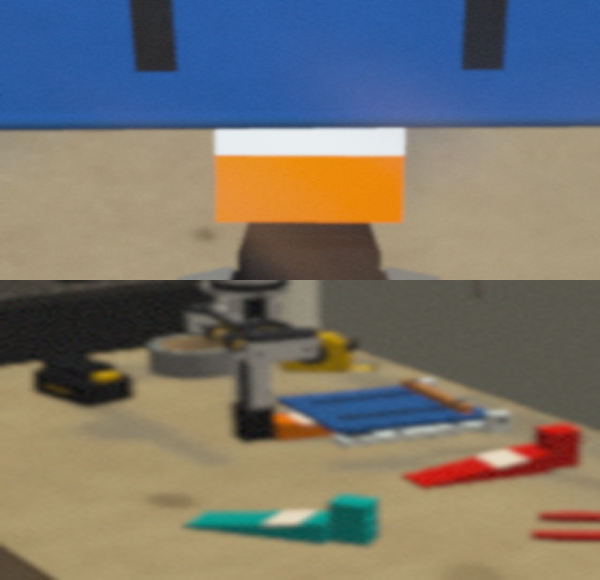

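The edge stands over the white band, with about a third of the band still visible. Tip depth of about 95 mm and the plate's growth in apparent width both give a lift of about 5 mm, and the force is steady. I hand it in.

```bash
python3 -c "
from rig import order; print(order.hand_in())"
```

```text
the job is handed in; nothing more can be done
None
```

I handed the job in with the orange wedge still gripped at 40 N and flat on the bench, its white band under the plate's front edge and the plate lifted about 5 mm by my estimate; the hand-in gave no verdict.

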